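Shut the slide case and boxes after the lesson

TASK

Close up the slide collection with the fingertips: push the standing lid of the wooden slide case in front of you over until it is fully shut, without slamming it, and press the raised lids of the ivory slide box and of the small cover-glass box fully down. Grasp and lift nothing; leave the case and the boxes where they stand, and leave everything else on the table alone.

Things in the scene. Friction and masses are not known exactly. Their poses are not given: they have to be found in the camera images.
- case: wooden slide case, loose on the table, about 1.6 kg, 191 mm along its x, 202 mm along its y, 63 mm high when shut; origin at the centre of its underside, z up. The hinge runs along its y at its -x side, which is the far side from the robot, so that its +x points roughly to the robot
- case_hinge (a point): middle of the hinge line of the case lid, 45 mm above the table; same axes as the case, so the hinge line is its y axis
- case_lid (a joint): angle of the case lid in rad: 0 shut flat, about 1.57 upright; it starts open near upright (1.15 to 1.6) and its face turns from the far side to the top as it shuts. The hinge is stiff: the lid stays at any angle where it is left, and takes about 0.3 to 0.6 N m to move, that is 2 to 4 N near its free edge
- lid_edge (a point): middle of the free edge of the case lid, on the outer face of the lid. It moves with the lid, 184 mm from the hinge along the lid's x and 18 mm along the lid's z, the outward normal of its flat outer face (up when shut, away from the robot when upright). The lid is a shallow tray 18 mm deep and 200 mm wide along y
- box: ivory cardboard slide box, 185 mm along its x, 93 mm along its y, 33 mm high with its lid fully down, loose on the table; origin at the centre of its underside, z up
- box_lid (a joint): how far the lid of the slide box stands above its fully-down place, in m: 0 fully down, 0.007 to 0.014 at the start. A snug fit: it stays where it is left, slides straight down when pressed with 2 to 5 N and then meets a firm stop
- box_lid_top (a point): centre of the flat top face of the lid of the slide box; it moves with the lid, 33 mm above the table when the lid is fully down
- small: small pale plastic box of cover glasses, 28 mm along its x, 32 mm along its y, 20 mm high with its lid fully down, loose on the table; origin at the centre of its underside, z up
- small_lid (a joint): how far the lid of the cover-glass box stands above its fully-down place, in m: 0 fully down, 0.005 to 0.01 at the start. A snug fit: it stays where it is left, slides straight down when pressed with 2 to 5 N and then meets a firm stop
- small_lid_top (a point): centre of the flat top face of the lid of the cover-glass box; it moves with the lid, 20 mm above the table when the lid is fully down
- bottle: amber dropper bottle, 32 mm across, 97 mm high, standing loose; origin at the centre of its underside. Leave alone
- jar: small glass specimen jar with a white cap, 38 mm across, 65 mm high, standing loose; origin at the centre of its underside. Leave alone
- beaker: small glass beaker, 52 mm across, 68 mm high, standing loose; origin at the centre of its underside. Leave alone
- pen: marker pen lying loose, 135 mm long along its y, 17 mm thick; origin under its centre. Leave alone
- tweezers: steel tweezers lying loose, 125 mm long along their y, 9 mm thick; origin under their centre. Leave alone
- lens: folded black hand lens, 32 by 36 mm, 13 mm high, lying loose; origin at the centre of its underside. Leave alone

How it is judged:
At the end, for the whole second after the job is handed in: The case lid is within 0.03 rad of fully shut, the lids of the slide box and the cover-glass box are within 2.5 mm of fully down, the case and both boxes are at rest within 40 mm of where they stood (value of joint case_lid below 0.03 rad and value of joint each of box_lid, small_lid below 0.0025 m and distance of each of case, box, small from where it was at the start of the episode below 0.04 m and linear speed of each of case, box, small below 0.02 m/s); the robot touches nothing.
It fails at once if the case lid is slammed (closing faster than 2.5 rad/s) (velocity of joint case_lid below -2.5 rad/s).
It fails at once if the case or a box is lifted by more than 15 mm or tipped by more than 0.2 rad (height (world z) of any of case, box, small above 0.015 m or angle between any of case, box, small's own z axis and vertical above 0.2 rad).
It fails at once if the lid of a box is pulled up (value of joint any of box_lid, small_lid above 0.02 m).
It fails at once if the bottle, jar or beaker is tipped, lifted or shifted by more than 40 mm (distance of any of bottle, jar, beaker from where it was at the start of the episode above 0.04 m or angle between any of bottle, jar, beaker's own z axis and vertical above 0.35 rad).
It fails at once if the pen, the tweezers or the hand lens are shifted or lifted by more than 60 mm (distance of any of pen, tweezers, lens from where it was at the start of the episode above 0.06 m).
It also fails if it takes over 56 s, if anything falls off the work surface, if the arm or the gripper's body presses on something with over 40 N, if the wrist force passes 120 N, or if a joint passes its speed limit or range.

ROBOT

A 6-joint arm with a two-finger parallel gripper is mounted at the origin on a cart in front of the work surface, level with it; the furniture and walls round the work are solid. World frame = base frame: x ahead of the robot, y to its left, z up, the work surface at z = 0. Lengths are in m, angles in rad, forces in N, time in s.
With the tool pointing down it reaches from about 0.425 to 0.95 m from the base axis. Payload 3.5 kg.
Tool frame: the origin (TCP) lies midway between the tips of the shut fingers; the grasp point (between the pads) lies 19 mm behind it; z points along the fingers, y is the line along which they close (so a half turn about z gives the same grasp; the last joint's range is limited). The gripper opens to 85 mm and grips with 20 to 120 N. Pads are 22 mm wide; open, the fingers measure 114 mm over their backs; the gripper's body (76 mm by 85 mm) begins 54 mm behind the grasp point. The pads swing forward as they close: fully open they stand 13 mm farther back than shut.
Start: joints at [-1.455, 0.286, 1.577, -0, 1.279, -0.15], TCP at [0.177, -0.651, 0.231] pointing down, gripper open.
Joint ranges: [-2.77, 2.77], [-0.9, 2.22], [0.21, 2.48], [-1.53, 4.67], [0.24, 2.81], [-2.84, 2.84]. Speed limits (rad/s): [2.79, 2.79, 3.14, 3.14, 3.14, 3.14].

INTERFACE

Orientations are given as a unit quaternion [x, y, z, w].
In Python, from plant import get_state, read_camera, ctrl gives the robot as it stands.
- The arm moves only by the shell command python3 -m crank 'ROWS' [FORCE]. ROWS is JSON, a list of rows, each a list of 3 entries, a list of its own where there are three numbers: the shift along the tool's x, y, z in mm, then the turn about the tool's z in degrees, then the closure in counts, from 0 (fully open) to 255 (shut). In form: [[[tx, ty, tz], yaw, claw], ...]. A call has 1 to 10 rows; each row is the pose to reach, as a shift and turn from the pose commanded when the call began, along the tool's axes at that moment; what a row does not reach only later rows make up. A row lasts 1/10 s, in which the tool goes at most 50 mm and 8.59 degrees, less where a joint would pass 70% of its speed; a pose out of reach is approached as far as the arm can. A call with a gripper value outside its range is refused whole. The fingers move at their own pace and stop on an object; FORCE is the grip in N (left out, the last holds). Time passes only in rows, so rows that repeat a pose let the fingers close. It gives the time, the measured TCP pose, the force, the opening and the grip force at its end, in the units of the state.
- get_state(): the state, without advancing time (a new reading comes with each control period).
- read_camera(name): name is "side" or "top"; returns a dict with "frame" (480x640x3 uint8, blue, green, red), "range_z" (480x640 float32, m along the optical axis (not along the pixel's ray), 0 where there is no reading), "vfov" (degrees; the focal length in pixels is half the picture's height over the tangent of half this angle, whatever the lens; pixels are square), "cx", "cy" (the principal point, pixels), "origin" and "orientation" of the camera in the world. Camera axes: x right, y down, z forward; pixel columns grow to the right and rows downward; lengths in m; the calibration is good to about 2 mm. A picture is of the moment at which its call begins.
- ctrl.sign_off(): hands the job in; it is judged then, once.
The state is a dict: "time": time; "qpos": joint angles; "dq": joint speeds; "joint_efforts": joint torques, N m; "eef_pos": TCP position; "tcp_rot": TCP orientation; "contact_force": force on the tool from outside, world axes, zero at the start; "wrist_torque": the same for the moment, N m; "opening": opening from 0.0 (shut) to 1.0 (fully open); "finger_force": force on a finger pad.
Only numpy, scipy, OpenCV 4.12 (cv2) and the standard library are available. Lean on these libraries where they do the work, as an engineer would, in place of code of your own. Each camera call takes 0.05 s, during which the arm holds its last target. There are 200 camera calls.

## Working session

There is one attempt and no reset: what is moved stays moved. The work goes in short steps, Python scripts to look and compute and a shell command to move; the robot and the scene stay as the last step left them, time stands still between calls to the robot, and variables do not carry over. Pictures are saved under pics/ and viewed, at most 10 in all, crops included, and the job is handed in when it is done.

```bash
mkdir -p pics; ls; cat > h.py <<'E'
import numpy as np, cv2
from scipy.spatial.transform import Rotation as R
from plant import get_state, read_camera, ctrl
def cloud(c):
    d=c["range_z"]; f=240/np.tan(np.radians(c["vfov"])/2)
    v,u=np.mgrid[:480,:640]
    P=np.dstack([(u-c["cx"])/f*d,(v-c["cy"])/f*d,d])
    W=P@R.from_quat(c["orientation"]).as_matrix().T+np.array(c["origin"])
    W[d<=0]=np.nan
    return W
E
python3 - <<'E'
from h import *
for n in("side","top"):
    c=read_camera(n); cv2.imwrite(f"pics/{n}0.png",c["frame"]); np.save(f"{n}0.npy",cloud(c))
    print(n,c["origin"],R.from_quat(c["orientation"]).as_matrix().round(2).tolist(),c["vfov"],c["cx"],c["cy"])
s=get_state(); print(s["time"],s["eef_pos"],s["tcp_rot"])
E
```

```text
pics
side [0.08770824 1.15629639 1.04219536] [[-0.93, -0.22, 0.3], [-0.37, 0.57, -0.74], [-0.01, -0.8, -0.61]] 43.750967232184195 319.8196373634342 234.49894478648096
top [ 0.36402248 -0.01580027  1.11374543] [[0.03, -0.98, 0.19], [-1.0, -0.03, -0.0], [0.01, -0.19, -0.98]] 53.772737442642516 322.5606367625587 236.71862066208396
0.1 [ 0.17727029 -0.65068271  0.23004161] [ 9.91182751e-01  1.32497445e-01  2.89749950e-05 -1.08636799e-03]
```

View pics/top0.png

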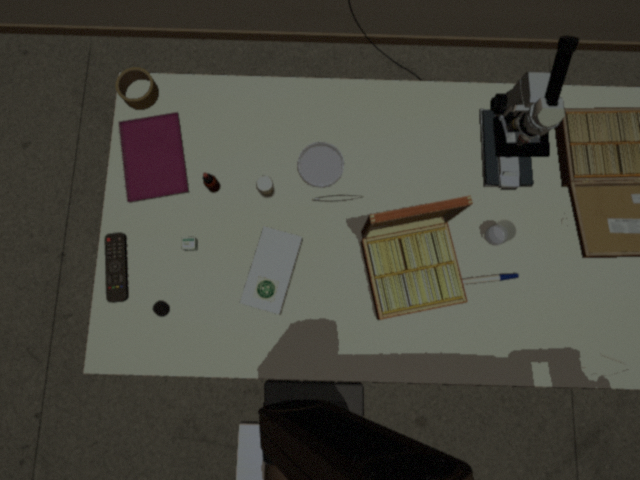

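View pics/side0.png

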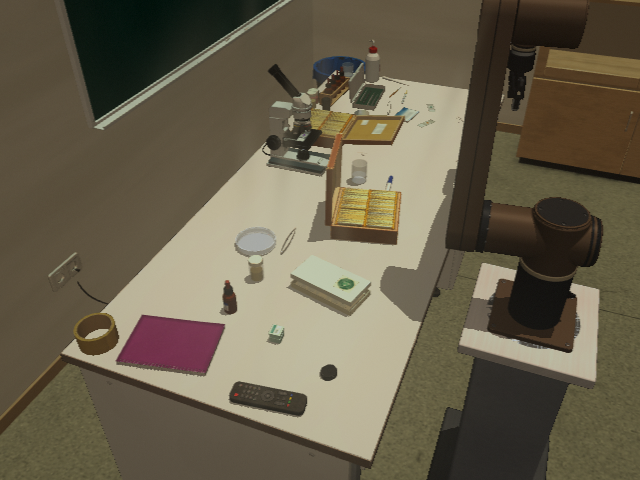

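Top view: the case is at about (415,270) with its lid edge at (418,212), the ivory box at (272,270), and the small box at (189,243). The beaker (495,232), pen (490,278), jar (264,185) and tweezers (337,198) are nearby. Next I'll measure with depth.

```bash
python3 - <<'E'
from h import *
T=np.load("top0.npy"); S=np.load("side0.npy"); C=cv2.imread("pics/top0.png")
v,u=np.mgrid[:480,:640]
def reg(W,a,b,c,d,lo,hi): 
    m=np.zeros((480,640),bool); m[c:d,a:b]=1
    return m&(W[...,2]>lo)&(W[...,2]<hi)
def rect(W,m,n):
    p=W[m]; r=cv2.minAreaRect((p[:,:2]*1000).astype(np.float32))
    print(n,len(p),"c",np.round(r[0],1),"size",np.round(r[1],1),"ang",round(r[2],1),"z",np.percentile(p[:,2],[5,50,95]).round(4))
rect(T,reg(T,230,310,215,320,.03,.06),"box top")
rect(T,reg(T,175,205,230,257,.015,.05),"small top")
rect(T,reg(T,350,475,190,325,.035,.055),"case body")
rect(T,reg(T,350,480,185,250,.075,.35),"lid")
rect(T,reg(T,480,515,215,250,.03,.1),"beaker")
rect(T,reg(T,250,280,170,200,.03,.1),"jar")
print("table z",np.nanmedian(T[330:340,200:250,2]),np.nanmedian(S[300:320,180:200,2]))
# side
rect(S,reg(S,285,375,250,315,.03,.06),"S box"); rect(S,reg(S,262,292,318,348,.015,.05),"S small")
rect(S,reg(S,320,350,125,240,.08,.35),"S lid")
rect(S,reg(S,325,410,180,250,.03,.055),"S case")
# lid in top: extremes
for n,W,m in(("T",T,reg(T,350,480,185,250,.075,.35)),("S",S,reg(S,320,350,125,240,.08,.35))):
    p=W[m]
    for lo in np.arange(.08,.28,.02):
        q=p[(p[:,2]>lo)&(p[:,2]<=lo+.02)]
        if len(q)>3: print(n,round(lo,2),len(q),q.mean(0).round(3),q[:,:2].min(0).round(3),q[:,:2].max(0).round(3))
E
```

```text
box top 3344 c [492.5  98.6] size [ 93.4 185.7] ang 75.7 z [0.0428 0.0463 0.0497]
small top 181 c [550.1 295. ] size [28.  31.3] ang 4.2 z [0.0171 0.0284 0.0313]
case body 7396 c [ 506.9 -224. ] size [201.6 204.5] ang 12.8 z [0.0425 0.0506 0.0542]
lid 1651 c [ 594.9 -204. ] size [ 21.  202.9] ang 12.2 z [0.0863 0.2282 0.2322]
beaker 328 c [ 594.1 -427.6] size [50.  50.3] ang 3.7 z [0.0326 0.0532 0.0687]
jar 272 c [688. 122.] size [37.5 37. ] ang 35.1 z [0.035  0.0639 0.068 ]
table z -0.0005282237145127766 -0.00027591948481020534
S box 2103 c [491.  101.1] size [101.5 187.8] ang 75.2 z [0.0363 0.0454 0.0493]
S small 174 c [549.7 297.1] size [31.1 37.6] ang 1.5 z [0.0169 0.0268 0.0314]
S lid 786 c [ 646.5 -319.3] size [ 55.2 465.4] ang 23.4 z [0.0897 0.1777 0.231 ]
S case 2851 c [ 505.6 -220.8] size [202.3 213.5] ang 12.8 z [0.0369 0.0493 0.0538]
T 0.08 152 [ 0.603 -0.209  0.091] [ 0.568 -0.302] [ 0.625 -0.103]
T 0.1 155 [ 0.603 -0.211  0.11 ] [ 0.567 -0.301] [ 0.624 -0.103]
T 0.12 132 [ 0.602 -0.213  0.129] [ 0.566 -0.302] [ 0.623 -0.103]
T 0.14 55 [ 0.598 -0.213  0.148] [ 0.566 -0.301] [ 0.621 -0.104]
T 0.16 38 [ 0.592 -0.207  0.17 ] [ 0.566 -0.302] [ 0.617 -0.104]
T 0.18 31 [ 0.586 -0.181  0.189] [ 0.564 -0.302] [ 0.612 -0.104]
T 0.2 30 [ 0.583 -0.171  0.208] [ 0.564 -0.305] [ 0.61  -0.104]
T 0.22 1016 [ 0.594 -0.203  0.23 ] [ 0.564 -0.303] [ 0.625 -0.104]
S 0.08 81 [ 0.598 -0.197  0.09 ] [ 0.565 -0.523] [ 0.761 -0.097]
S 0.1 88 [ 0.605 -0.216  0.109] [ 0.565 -0.521] [ 0.763 -0.099]
S 0.12 88 [ 0.594 -0.191  0.13 ] [ 0.565 -0.299] [ 0.623 -0.097]
S 0.14 80 [ 0.592 -0.192  0.15 ] [ 0.566 -0.304] [ 0.623 -0.098]
S 0.16 65 [ 0.586 -0.17   0.17 ] [ 0.564 -0.303] [ 0.618 -0.099]
S 0.18 56 [ 0.581 -0.156  0.19 ] [ 0.563 -0.3  ] [ 0.613 -0.099]
S 0.2 50 [ 0.575 -0.121  0.209] [ 0.563 -0.298] [ 0.608 -0.099]
S 0.22 278 [ 0.591 -0.192  0.229] [ 0.563 -0.309] [ 0.621 -0.1  ]
```

```bash
cat >> h.py <<'E'
def rel(p,s=None):
    s=s or get_state()
    return R.from_quat(s["tcp_rot"]).inv().apply(np.array(p)-np.array(s["eef_pos"])*1000).round(1)
H=np.array([585.5,-206]); a=np.radians(12.4); E=-np.array([np.cos(a),np.sin(a)])
E
python3 - <<'E'
from h import *
q=H-54*E; print(q, rel([*q,290]), rel([*q,210]))
r=165
last=None
for th in np.linspace(90,0,19):
    t=np.radians(th); s=r*np.cos(t)-18*np.sin(t)-11; z=45+r*np.sin(t)+18*np.cos(t)
    print(int(th), "tx",round(-54-s,1),"tz",round(210-z,1))
E
python3 -m crank '[[[0,0,-40],0,255],[[0,0,-60],2.8,255]]' 20
```

```text
[ 638.24030303 -194.40429233] [ 564.7 -319.3  -59.1] [ 564.6 -319.1   20.9]
90 tx -25.0 tz 0.0
85 tx -39.4 tz -0.9
80 tx -53.9 tz -0.6
75 tx -68.3 tz 1.0
70 tx -82.5 tz 3.8
65 tx -96.4 tz 7.9
60 tx -109.9 tz 13.1
55 tx -122.9 tz 19.5
50 tx -135.3 tz 27.0
45 tx -146.9 tz 35.6
40 tx -157.8 tz 45.2
35 tx -167.8 tz 55.6
30 tx -176.9 tz 66.9
25 tx -184.9 tz 79.0
20 tx -191.9 tz 91.7
15 tx -197.7 tz 104.9
10 tx -202.4 tz 118.6
5 tx -205.8 tz 132.7
0 tx -208.0 tz 147.0
time: 0.3
eef_pos: [0.1774, -0.6515, 0.2928]
tcp_rot: [0.994, 0.108, 0.0, 0.0]
contact_force: [-0.1, -0.3, 0.6]
opening: 0.691
finger_force: 0.0
```

```bash
python3 -m crank '[[[150,-95,0],0,255],[[350,-220,0],0,255],[[548,-347,0],0,255],[[548,-347,0],0,255],[[548,-347,0],0,255],[[548,-347,0],0,255],[[548,-347,0],0,255],[[548,-347,0],0,255],[[548,-347,0],0,255],[[548,-347,0],0,255]]'; python3 -m crank '[[[0,0,0],0,255]]';python3 - <<'E'
from h import *
s=get_state();print(s["tcp_rot"]); q=H-54*E; print(rel([*q,210]))
E
```

```text
time: 1.3
eef_pos: [0.5333, -0.2973, 0.2909]
tcp_rot: [0.994, 0.108, -0.0, -0.0]
contact_force: [0.6, -0.0, 1.4]
opening: 0.001
finger_force: 0.0
time: 1.4
eef_pos: [0.5353, -0.2944, 0.2906]
tcp_rot: [0.994, 0.112, 0.0, -0.001]
contact_force: [0.2, -0.6, 0.0]
opening: 0.001
finger_force: 0.0
[ 9.93738304e-01  1.11726545e-01  3.40295065e-04 -1.11650553e-03]
[122.5 -74.5  80.9]
```

```bash
python3 -m crank '[[[122,-75,0],0.4,255],[[122,-75,0],0.4,255],[[122,-75,0],0.4,255],[[122,-75,0],0.4,255],[[122,-75,40],0.4,255],[[122,-75,81],0.4,255],[[122,-75,81],0.4,255],[[122,-75,81],0.4,255]]' && python3 - <<'E'
from h import *
c=read_camera("side"); cv2.imwrite("pics/s1.png",c["frame"][60:300,200:520])
s=get_state();print(s["tcp_rot"]); q=H-54*E; print(rel([*q,210]))
E
```

```text
time: 2.2
eef_pos: [0.6344, -0.2003, 0.2096]
tcp_rot: [0.995, 0.104, -0.001, -0.001]
contact_force: [0.1, -0.6, 0.6]
opening: 0.001
finger_force: 0.0
[9.94545244e-01 1.04302137e-01 7.12084018e-04 5.60242541e-04]
[ 3.9 -5.7  2. ]
```

View pics/s1.png

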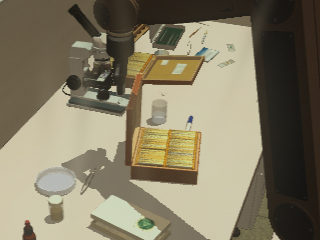

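The closed fingertips are behind the lid (fingers at (118,85) in the crop, lid edge at (135,95)), clear of the microscope. I'll start pushing.

```bash
python3 -m crank '[[[-10,0,0],0,255],[[-20,0,0],0,255],[[-28,0,-1],0,255],[[-35,0,-1],0,255],[[-42,0,-1],0,255],[[-50,0,-1],0,255],[[-57,0,0],0,255],[[-64,0,1],0,255],[[-71,0,2],0,255],[[-78,0,4],0,255]]'; python3 - <<'E'
from h import *
s=get_state();print(s["tcp_rot"]); q=H-54*E; print(-rel([*q,210]))
c=read_camera("side"); cv2.imwrite("pics/s2.png",c["frame"][60:300,200:520])
E
```

```text
time: 3.25
eef_pos: [0.5584, -0.2161, 0.2063]
tcp_rot: [0.994, 0.105, -0.0, -0.0]
contact_force: [2.6, -0.9, 4.1]
opening: 0.001
finger_force: 1.6
[ 9.94494830e-01  1.04785623e-01 -7.29542705e-05 -1.14795375e-05]
[-82.6   4.6   3.7]
```

View pics/s2.png

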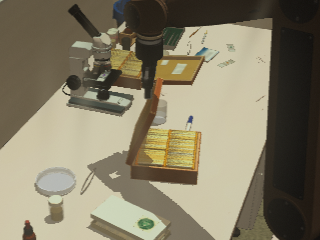

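Lid is following (about 70°), with a contact force of about 5 N. I'll keep going along the arc.

```bash
python3 -m crank '[[[-7,0,2],0,255],[[-14,0,4],0,255],[[-27,0,9],0,255],[[-34,0,12],0,255],[[-40,0,16],0,255],[[-53,0,23],0,255],[[-59,0,28],0,255],[[-64,0,32],0,255],[[-70,0,37],0,255],[[-75,0,41],0,255]]'; python3 - <<'E'
from h import *
q=H-54*E; print(-rel([*q,210]))
E
```

```text
time: 4.3
eef_pos: [0.4854, -0.2315, 0.1649]
tcp_rot: [0.994, 0.105, 0.0, -0.0]
contact_force: [1.5, 0.5, 1.0]
opening: -0.004
finger_force: 1.2
[-157.3    4.4   45. ]
```

```bash
python3 -m crank '[[[-5,0,5],0,255],[[-10,0,10],0,255],[[-19,0,22],0,255],[[-23,0,28],0,255],[[-27,0,34],0,255],[[-34,0,47],0,255],[[-37,0,53],0,255],[[-40,0,60],0,255],[[-42,0,67],0,255],[[-45,0,74],0,255]]'; python3 - <<'E'
from h import *
q=H-54*E; print(-rel([*q,210]))
E
python3 -m crank '[[[-2,0,7],0,255],[[-3,0,12],0,255],[[-4,0,17],0,255],[[-5,0,21],0,255],[[-5,0,25],0,255],[[-5,0,27],0,255],[[-5,0,28],0,255],[[-5,0,28],0,255]]'
```

```text
time: 5.3
eef_pos: [0.4416, -0.2408, 0.0907]
tcp_rot: [0.995, 0.105, 0.0, -0.0]
contact_force: [1.8, -0.8, 1.5]
opening: 0.001
finger_force: 1.0
[-202.     4.5  119.2]
time: 6.1
eef_pos: [0.4365, -0.2417, 0.0629]
tcp_rot: [0.995, 0.105, -0.0, -0.0]
contact_force: [-0.2, -0.4, 0.7]
opening: -0.002
finger_force: 0.0
```

```bash
python3 -m crank '[[[0,0,1],0,255],[[0,0,2],0,255],[[0,0,3],0,255],[[0,0,3],0,255]]'; python3 -m crank '[[[0,0,1],0,255],[[0,0,1],0,255]]'
```

```text
time: 6.5
eef_pos: [0.4366, -0.2418, 0.0626]
tcp_rot: [0.994, 0.105, -0.001, -0.001]
contact_force: [-6.1, 3.9, 15.5]
opening: 0.003
finger_force: 8.0
time: 6.7
eef_pos: [0.4367, -0.2419, 0.0626]
tcp_rot: [0.994, 0.105, -0.001, -0.001]
contact_force: [-8.8, 5.3, 21.8]
opening: 0.005
finger_force: 10.7
```

Firm stop at z = 62.6 mm, which matches a 63 mm shut case. Lift off and go above the ivory box.

```bash
python3 -m crank '[[[0,0,-6],0,255],[[0,0,-40],0,255],[[0,0,-80],0,255],[[0,0,-80],0,255]]'; python3 - <<'E'
from h import *
print(rel([492,99,100]),rel([550,295.5,60]))
W=cloud(read_camera("side"))
m=np.zeros((480,640),bool); m[180:260,325:420]=1; m&=(W[...,2]>.055)&(W[...,2]<.08); p=W[m]; p=p[(p[:,1]<-.08)]
print(len(p),np.percentile(p,[5,50,95],axis=0).round(4),cv2.minAreaRect((p[:,:2]*1000).astype(np.float32)))
E
```

```text
time: 7.1
eef_pos: [0.4399, -0.2443, 0.1452]
tcp_rot: [0.994, 0.105, 0.004, 0.004]
contact_force: [0.4, -0.8, 0.6]
opening: 0.003
finger_force: 0.0
[ 122.2 -325.3   43.2] [ 219.6 -505.8   82.3]
2650 [[ 0.4128 -0.313   0.0575]
 [ 0.4973 -0.2128  0.0617]
 [ 0.5817 -0.1243  0.0656]] ((499.8365478515625, -224.4613800048828), (186.3717803955078, 216.62506103515625), 12.752715110778809)
```

Depth shows the lid flat at 62 mm with the case in place. Now for the box.

```bash
python3 -m crank '[[[30,-80,0],0,255],[[60,-160,0],0,255],[[90,-240,0],0,255],[[122,-325,0],0,255],[[122,-325,0],0,255],[[122,-325,0],0,255],[[122,-325,0],0,255],[[122,-325,40],0,255],[[122,-325,80],0,255],[[122,-325,80],0,255]]'; python3 - <<'E'
from h import *
print(rel([492,99,46]))
E
```

```text
time: 8.15
eef_pos: [0.4818, 0.102, 0.0522]
tcp_rot: [0.994, 0.105, -0.008, -0.001]
contact_force: [-0.1, -1.1, -0.6]
opening: -0.002
finger_force: 0.0
[9.4 5.  6. ]
```

```bash
python3 -m crank '[[[6,4,-8],0,255],[[6,4,-8],0,255],[[6,4,-8],0,255]]'; python3 -m crank '[[[0,0,5],0,255],[[0,0,8],0,255],[[0,0,11],0,255],[[0,0,14],0,255],[[0,0,17],0,255],[[0,0,19],0,255]]'
```

```text
time: 8.45
eef_pos: [0.4976, 0.0982, 0.0702]
tcp_rot: [0.995, 0.104, 0.003, 0.0]
contact_force: [-0.5, 0.5, 0.5]
opening: -0.003
finger_force: 0.0
time: 9.05
eef_pos: [0.4948, 0.0987, 0.0478]
tcp_rot: [0.994, 0.105, -0.0, -0.0]
contact_force: [-0.1, -0.4, -0.3]
opening: -0.003
finger_force: 0.0
```

Over the lid centre; press.

```bash
python3 -m crank '[[[0,0,2],0,255],[[0,0,4],0,255],[[0,0,6],0,255],[[0,0,8],0,255],[[0,0,10],0,255],[[0,0,12],0,255],[[0,0,14],0,255],[[0,0,15],0,255],[[0,0,16],0,255],[[0,0,16],0,255]]'; python3 -m crank '[[[0,0,1],0,255],[[0,0,1],0,255]]'
```

```text
time: 10.05
eef_pos: [0.495, 0.0987, 0.0327]
tcp_rot: [0.994, 0.105, -0.0, -0.0]
contact_force: [-3.0, 0.0, 6.6]
opening: -0.001
finger_force: 3.2
time: 10.25
eef_pos: [0.495, 0.0987, 0.0326]
tcp_rot: [0.994, 0.105, -0.001, -0.0]
contact_force: [-6.5, -0.6, 12.3]
opening: -0.006
finger_force: 6.2
```

```bash
python3 -m crank '[[[0,0,-20],0,255],[[0,0,-50],0,255],[[30,-60,-50],0,255],[[60,-120,-50],0,255],[[95,-181,-50],0,255],[[95,-181,-50],0,255],[[95,-181,-50],0,255],[[95,-181,-50],0,255],[[95,-181,-50],0,255]]';python3 -m crank '[[[0,0,0],0,255],[[0,0,0],0,255]]'; python3 - <<'E'
from h import *
print(rel([550,295.5,40]))
E
```

```text
time: 11.15
eef_pos: [0.5498, 0.2946, 0.0806]
tcp_rot: [0.995, 0.105, -0.001, 0.0]
contact_force: [-0.4, -1.3, 0.3]
opening: -0.0
finger_force: 0.0
time: 11.35
eef_pos: [0.5502, 0.2941, 0.0813]
tcp_rot: [0.995, 0.104, -0.0, 0.0]
contact_force: [0.1, 0.2, 0.1]
opening: -0.001
finger_force: 0.0
[ 0.1 -1.4 41.3]
```

```bash
python3 -m crank '[[[0,-1,20],0,255],[[0,-1,40],0,255],[[0,-1,48],0,255],[[0,-1,48],0,255],[[0,-1,51],0,255],[[0,-1,53],0,255],[[0,-1,55],0,255],[[0,-1,57],0,255],[[0,-1,59],0,255],[[0,-1,60],0,255]]'; python3 -m crank '[[[0,0,1],0,255],[[0,0,2],0,255],[[0,0,2],0,255]]'
```

```text
time: 12.35
eef_pos: [0.5509, 0.2966, 0.0219]
tcp_rot: [0.994, 0.105, 0.001, -0.0]
contact_force: [0.7, -0.6, 2.9]
opening: 0.005
finger_force: 1.5
time: 12.65
eef_pos: [0.5509, 0.2967, 0.0205]
tcp_rot: [0.994, 0.105, 0.001, -0.0]
contact_force: [-0.4, -1.5, 6.7]
opening: -0.001
finger_force: 3.4
```

```bash
python3 -m crank '[[[0,0,1],0,255],[[0,0,2],0,255],[[0,0,2],0,255]]'; python3 -m crank '[[[0,0,-10],0,255],[[0,0,-50],0,255],[[0,0,-100],0,255],[[-60,120,-150],0,255],[[-60,120,-150],0,255],[[-60,120,-150],0,255],[[-60,120,-150],0,255],[[-60,120,-150],0,255]]'; python3 - <<'E'
from h import *
c=read_camera("side"); cv2.imwrite("pics/s3.png",c["frame"]); W=cloud(c)
for n,b,lo,hi,yr in(("box",(250,315,285,375),.025,.06,(0,.2)),("small",(318,350,262,292),.012,.05,(.27,.33)),("case",(180,260,325,420),.055,.08,(-.4,-.08))):
    m=np.zeros((480,640),bool); m[b[0]:b[1],b[2]:b[3]]=1; m&=(W[...,2]>lo)&(W[...,2]<hi)&(W[...,1]>yr[0])&(W[...,1]<yr[1]); p=W[m]
    print(n,len(p),np.percentile(p[:,2],[25,50,75,95]).round(4),cv2.minAreaRect((p[:,:2]*1000).astype(np.float32)))
E
```

```text
time: 12.95
eef_pos: [0.551, 0.2967, 0.0204]
tcp_rot: [0.994, 0.105, 0.0, 0.0]
contact_force: [-3.9, -4.3, 15.6]
opening: 0.001
finger_force: 7.7
time: 13.75
eef_pos: [0.5161, 0.1662, 0.1672]
tcp_rot: [0.995, 0.104, -0.0, -0.0]
contact_force: [0.2, 0.7, 0.5]
opening: -0.0
finger_force: 0.0
box 1924 [0.0301 0.0316 0.0332 0.0355] ((491.7879638671875, 100.67280578613281), (100.94027709960938, 190.14913940429688), 75.95671081542969)
small 152 [0.0178 0.0197 0.0214 0.0231] ((549.22900390625, 298.08990478515625), (30.702816009521484, 34.877262115478516), 0.938845157623291)
case 2630 [0.06   0.0618 0.0633 0.0657] ((499.32354736328125, -223.39111328125), (185.91087341308594, 218.2571563720703), 12.72856330871582)
```

View pics/s3.png

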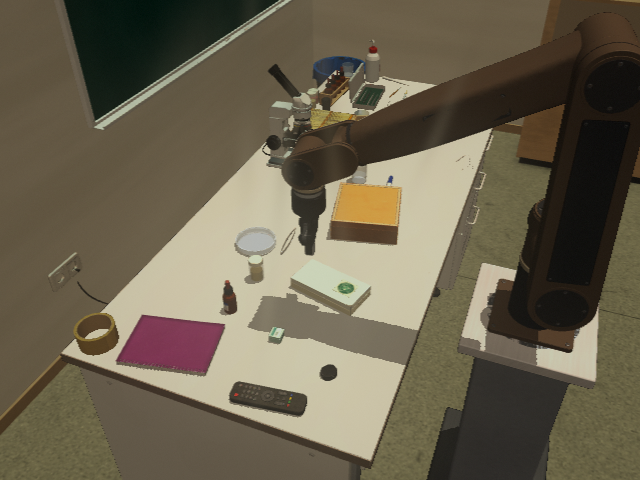

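The picture shows the case shut at (367,210), the ivory box lid down at (331,284), and the small box lid down at (277,335). Nothing else has moved, and the arm is clear.

```bash
python3 -m crank '[[[0,0,0],0,255],[[0,0,0],0,255],[[0,0,0],0,255]]'; python3 -c "
from plant import ctrl; print(ctrl.sign_off())"
```

```text
time: 14.1
eef_pos: [0.5161, 0.1674, 0.1665]
tcp_rot: [0.994, 0.105, -0.001, -0.0]
contact_force: [0.3, -0.3, -0.1]
opening: 0.001
finger_force: 0.0
the job is handed in; nothing more can be done
None
```

I pushed the case lid shut without slamming it, pressed both box lids fully down, and handed the job in at about 14 s. The final depth readings show all three lids fully closed and the case and boxes in place, but no verdict came back from the sign-off.

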